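# Show where the left-out flux bottle belongs

## Robot

A 6-joint arm with a two-finger parallel gripper is mounted at the origin on the work surface; the furniture and walls round the work are solid. World frame = base frame: x ahead of the robot, y to its left, z up, the work surface at z = 0. Lengths are in m, angles in rad, forces in N, time in s.
With the tool pointing down it reaches from about 0.225 to 0.875 m from the base axis. Payload 3.4 kg.
Tool frame: the origin (TCP) lies at the very end of the fingers, on their centre line; the grasp point (between the pads) lies 19 mm behind it; z points along the fingers, y is the line along which they close (so a half turn about z gives the same grasp; the last joint's range is limited). The gripper opens to 85 mm and grips with 20 to 120 N. Pads are 22 mm wide; open, the fingers measure 114 mm over their backs; the gripper's body (76 mm by 85 mm) begins 54 mm behind the grasp point. The pads swing forward as they close: fully open they stand 13 mm farther back than shut.
Start: joints at [1.217, 0.276, 1.505, -0, 1.361, -0.121], TCP at [0.133, 0.56, 0.231] pointing down, gripper open.
Joint ranges: [-2.89, 2.89], [-0.75, 2.08], [0.22, 2.7], [-1.18, 4.32], [0.11, 2.71], [-2.7, 2.7]. Speed limits (rad/s): [2.57, 2.57, 3.14, 3.14, 3.14, 3.14].

## Interface

Orientations are given as a unit quaternion [w, x, y, z].
In Python, from rig import manip, get_image, camera_info gives the robot as it stands. The module is installed in compiled form; this text tells all that it offers.
- The arm moves only by the shell command python3 -m crank 'ROWS' [FORCE]. ROWS is a JSON object of lists of equal length, an entry for each row: "translation": the shift along the tool's x, y, z in mm, a list of three; "roll": the turn about the tool's z in rad; "fingers": the opening, from 0 (shut) to 1 (fully open). A call has 1 to 8 rows; each row shifts and turns the commanded pose from where the row before left it, along the tool's axes as they then stand; what a row does not reach is not made up. A row lasts 1/10 s, in which the tool goes at most 50 mm and 8.59 degrees, less where a joint would pass 70% of its speed; a pose out of reach is approached as far as the arm can. A call is refused whole if a number of a shift passes 50 or a number of a turn 0.15, either way. A call with a gripper value outside its range is refused whole. The fingers move at their own pace and stop on an object; FORCE is the grip in N (left out, the last holds). Time passes only in rows, so rows that do not move let the fingers close. It gives the time, the measured TCP pose, the force, the opening and the grip force at its end, in the units of the state.
- manip.get_state(): the state, without advancing time (a new reading comes with each control period).
- get_image(name): name is "side" or "top" or "wrist"; returns the picture (384x512x3 uint8, blue, green, red); there is no depth.
- camera_info(name): a dict with "mtx" (3x3 intrinsics, pixels), "rvec" (rotation vector, rad) and "tvec" (3), from world to camera coordinates, as OpenCV has them. Camera axes: x right, y down, z forward; pixel columns grow to the right and rows downward; lengths in m; the calibration is good to about 2 mm. A picture is of the moment at which its call begins: read the wrist's pose just before it. camera_info takes no time and is no camera call; for the wrist camera it gives the pose at the moment of the call.
- manip.sign_off(): hands the job in; it is judged then, once.
The state is a dict: "clock": time; "qpos": joint angles; "qd": joint speeds; "effort": joint torques, N m; "position": TCP position; "ee_rot": TCP orientation; "contact_force": force on the tool from outside, world axes, zero at the start; "moment": the same for the moment, N m; "width": finger opening in m; "gripper_force": force on a finger pad.
Only numpy, scipy, OpenCV 4.12 (cv2) and the standard library are available. Lean on these libraries where they do the work, as an engineer would, in place of code of your own. Each camera call takes 0.05 s, during which the arm holds its last target. There are 200 camera calls.

## Task

Show the apprentice what to tidy away, by pointing only: bring the fingertips to just above the cap of the small round bottle left standing on the table (two to four centimetres over it) and stay there for two seconds, then bring them to just above the middle of the empty bay of the wooden caddy, where it belongs, and stay there for two seconds. Finish there, still pointing at the empty bay. Touch nothing and move nothing, neither the bottle nor anything else.

Things in the scene. Friction and masses are not known exactly. Their poses are not given: they have to be found in the camera images.
- flux_bottle: small round bottle with a dark screw cap, body 47 mm in diameter, 94 mm tall in all; loose, stands upright on the open table to the right of the green box, in a row with the torch and the block, in any order. Origin: centre of its underside; z up. (A much taller glass bottle, 235 mm, at the back of the table is not meant.)
- cap_top (a point): centre of the top of the small bottle's cap, 94 mm above its underside; the cap is 30 mm across
- caddy: open wooden caddy with three bays side by side, 110 x 288 mm, 40 mm high, fixed to the table beyond the green box. Walls and floor 6 mm thick; each bay is 98 mm (along x) by 88 mm (along y) inside, with centres at y = -94, 0 and +94 mm. Origin: centre of its underside; y along its length, z up
- empty_bay (a point): centre of the mouth of the caddy's one empty bay, level with the rim, 40 mm above the table; a thin cork mat lies on the floor of this bay. Which of the three bays is empty varies
- putty_tin: round putty tin with a press lid, 69 mm in diameter, 54 mm tall, standing in a bay of the caddy (its top 60 mm above the table); leave it alone. Origin: centre of its underside
- solder_spool: spool of solder wire, 67 x 81 x 41 mm, standing in another bay of the caddy (its top 47 mm above the table); leave it alone. Origin: centre of its underside
- torch: black torch standing upright on the open table, 33 mm in diameter, 108 mm tall, easily knocked over; leave it alone. Origin: centre of its underside
- beech_block: small drilled beech block, 24 x 36 x 17 mm, lying on the open table; leave it alone. Origin: centre of its underside
- green_box_back: open plywood box, sage green, 294 x 296 mm, walls 111 mm high, fixed on the table right in front of the robot; reach over it. Origin: centre of its underside
There are look-alikes about, which are no part of the job. What is shaped like the flux_bottle but blue or pink is not meant.

How it is judged:
On the way, in this order (a step that is already met when the one before it is completed fails the run):
1. the fingertips dwell just above the cap of the small bottle (horizontal distance between the grasp point and cap_top below 0.025 m and z of the grasp point in the frame of cap_top between 0.02 and 0.085 m), for 1.5 s.
2. the fingertips dwell just above the empty bay (horizontal distance between the grasp point and empty_bay below 0.03 m and z of the grasp point in the frame of empty_bay between 0.02 and 0.085 m), for 1.5 s.
At the end, for the whole second after the job is handed in: The hand still points at the empty bay: the grasp point, 19 mm behind the fingertips, is within 30 mm sideways of the bay's centre and 20 to 85 mm above the rim. The small bottle stands upright, and it, the torch, the block, the putty tin and the spool are all within 6 mm of where they stood (all of step 2 and distance of each of flux_bottle, putty_tin, solder_spool, torch, beech_block from where it was at the start of the episode below 0.006 m and angle between flux_bottle's own z axis and vertical below 0.1 rad); the robot touches nothing.
It fails at once if the robot touches something (contact force between any of the fingers, the arm and anything else above 0.5 N).
It fails at once if the small bottle is moved, lifted or tipped (distance of flux_bottle from where it was at the start of the episode above 0.01 m or angle between flux_bottle's own z axis and vertical above 0.2 rad).
It fails at once if a bystander is moved (distance of any of putty_tin, solder_spool, torch, beech_block from where it was at the start of the episode above 0.01 m).
It also fails if it takes over 38 s, if anything falls off the work surface, if the arm or the gripper's body presses on something with over 40 N, if the wrist force passes 120 N, or if a joint passes its speed limit or range.

## Working session

There is one attempt and no reset: what is moved stays moved. The work goes in short steps, Python scripts to look and compute and a shell command to move; the robot and the scene stay as the last step left them, time stands still between calls to the robot, and variables do not carry over. Pictures are saved under pics/ and viewed, at most 10 in all, crops included, and the job is handed in when it is done.

```bash
mkdir -p pics
python3 - <<'E'
from rig import manip,get_image,camera_info
import cv2
s=manip.get_state();print(s['clock'],s['position'],s['ee_rot'],s['width'])
for n in('top','side'):
    cv2.imwrite(f'pics/{n}0.png',get_image(n));c=camera_info(n);print(n,c['mtx'],c['rvec'],c['tvec'])
E
```

```text
0.0 [0.13246352 0.5589818  0.23042972] [-2.20110108e-04  1.16146073e-01  9.93231706e-01 -9.04767015e-04] 0.08531768618189763
top [[410.1057893    0.         252.47206976]
 [  0.         410.1057893  191.50048863]
 [  0.           0.           1.        ]] [ 2.16401009 -2.13511063  0.18462899] [-0.12640975  0.44481459  1.02150604]
side [[443.73449684   0.         250.38444998]
 [  0.         443.73449684 191.80682194]
 [  0.           0.           1.        ]] [ 1.96509594 -0.47184733  0.28615797] [-0.43039735  0.14999277  0.99117081]
```

View pics/top0.png

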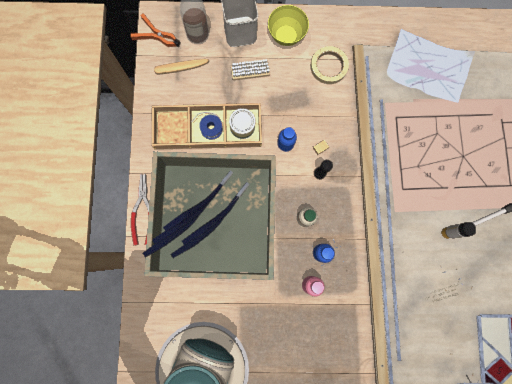

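View pics/side0.png

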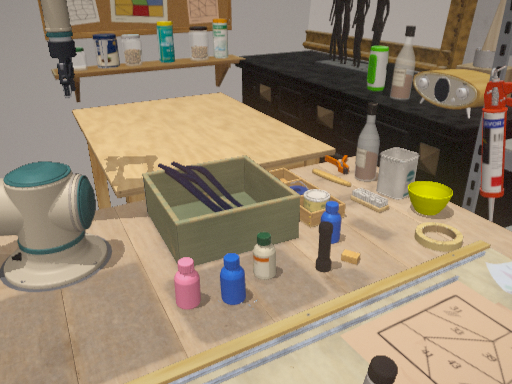

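Candidates in the top view are the white bottle with a dark green cap (309,216), blue bottles (288,138) and (324,253), a pink bottle (315,286), the torch (323,169) and the tall glass bottle (195,20). I choose the white one at (309,216), which is at (264,255) in the side view. The leftmost bay (171,127) looks empty, with the cork mat in it. I'll check both in a close crop and measure them.

```bash
cat > h.py <<'E'
import cv2,numpy as np
from rig import camera_info
def ray(n,uv):
    c=camera_info(n);R=cv2.Rodrigues(np.array(c['rvec'],float))[0];t=np.array(c['tvec']).ravel()
    K=np.array(c['mtx']);return -R.T@t,R.T@np.linalg.solve(K,[*uv,1.])
def plane(n,uv,z):
    o,d=ray(n,uv);return o+d*(z-o[2])/d[2]
E
python3 - <<'E'
import cv2,numpy as np
from h import *
t=cv2.imread('pics/top0.png');s=cv2.imread('pics/side0.png')
# green cap mask
for n,im,(x0,y0,x1,y1) in(('top',t,(292,200,325,232)),('side',s,(248,228,282,252))):
    h=cv2.cvtColor(im,cv2.COLOR_BGR2HSV)[y0:y1,x0:x1]
    m=((h[...,0]>55)&(h[...,0]<95)&(h[...,1]>70)&(h[...,2]<130)).astype(np.uint8)
    k,l,st,c=cv2.connectedComponentsWithStats(m);i=1+st[1:,4].argmax()
    uv=c[i]+[x0,y0];print(n,uv,st[i],plane(n,uv,.094 if n=='top' else .087))
# caddy rim corners, approx pixels, on z=.04
for uv in((152,107),(260,105),(261,145),(153,147)):print(uv,plane('top',uv,.04))
print('bay L',plane('top',(171.5,127),.006),plane('top',(171.5,127),.04))
a=cv2.resize(t[95:240,145:345],None,fx=4,fy=4,interpolation=cv2.INTER_CUBIC)
cv2.imwrite('pics/crop.png',a)
E
```

```text
top [309.62365591 214.96774194] [13 10 11 11 93] [ 0.38204745 -0.2582925   0.094     ]
side [263.03053435 238.0610687 ] [  9   4  13  13 131] [ 0.38054867 -0.26020831  0.087     ]
(152, 107) [0.6673297  0.14739387 0.04      ]
(260, 105) [ 0.67828946 -0.13752907  0.04      ]
(261, 145) [ 0.56902187 -0.14114767  0.04      ]
(153, 147) [0.55886569 0.13945629 0.04      ]
bay L [0.62433067 0.10028247 0.006     ] [0.61357339 0.09385278 0.04      ]
```

View pics/crop.png

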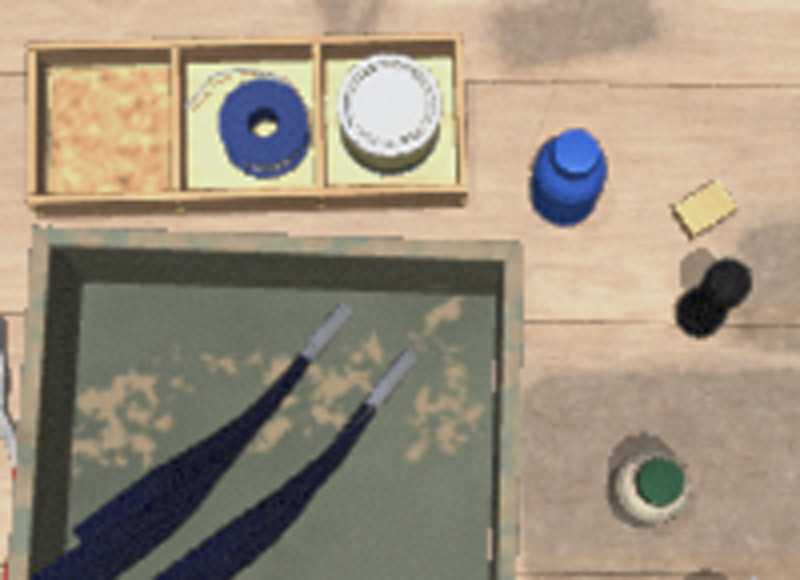

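The crop confirms the choice: white round bottle, dark green cap at crop (660,482). The two views agree on the cap at about (0.381,-0.259). The cork-mat bay at crop (105,120) is the empty one, with the mouth centre at about (0.615,0.096). The spool and the tin fill the other two bays. I'll move on an arc, high up, with the fingers shut.

```bash
python3 -m crank '{"translation":[[-20,-6,-4],[-37,-12,-4],[-37,-12,-4],[-37,-12,-4],[-37,-12,-4],[-37,-12,-4],[-37,-12,-4],[-37,-12,-4]],"roll":[0,0,0,0,0,0,0,0],"fingers":[0,0,0,0,0,0,0,0]}'
```

```text
clock: 0.9
position: [0.3844, 0.4064, 0.2631]
ee_rot: [-0.0, 0.116, 0.993, -0.0]
contact_force: [-0.0, 0.1, 0.4]
width: -0.0
gripper_force: 0.0
```

```bash
python3 -m crank '{"translation":[[-8,-36,0],[-8,-36,0],[-8,-36,0],[-8,-36,0],[-8,-36,0],[-8,-36,0],[-8,-36,0],[-8,-36,0]],"roll":[0,0,0,0,0,0,0,0],"fingers":[0,0,0,0,0,0,0,0]}'; python3 -m crank '{"translation":[[-8,-36,0],[-8,-36,0],[-8,-36,0],[-8,-36,0],[-8,-36,0],[-8,-36,0],[-8,-20,0],[0,0,0]],"roll":[0,0,0,0,0,0,0,0],"fingers":[0,0,0,0,0,0,0,0]}'
```

```text
clock: 1.7
position: [0.3786, 0.1112, 0.263]
ee_rot: [-0.0, 0.116, 0.993, -0.0]
contact_force: [0.5, -0.6, 0.7]
width: 0.0001
gripper_force: 0.0
clock: 2.5
position: [0.3794, -0.1324, 0.2629]
ee_rot: [-0.0, 0.118, 0.993, -0.0]
contact_force: [-0.8, 0.3, 0.1]
width: 0.0001
gripper_force: 0.0
```

```bash
python3 -m crank '{"translation":[[-6,-25,10],[-6,-25,10],[-6,-25,10],[-6,-25,10],[-7,-23,10],[0,0,20],[0,0,10],[0,0,0]],"roll":[0,0,0,0,0,0,0,0],"fingers":[0,0,0,0,0,0,0,0]}'
python3 - <<'E'
from rig import manip,get_image
import cv2,numpy as np
from h import *
for n in('side','wrist'):
    c=camera_info(n);cv2.imwrite(f'pics/{n}1.png',get_image(n))
    if n=='wrist':
        R=cv2.Rodrigues(np.array(c['rvec'],float))[0];p=R@[.381,-.259,.094]+np.array(c['tvec']).ravel();q=np.array(c['mtx'])@p;print('cap predicted',q[:2]/q[2])
a,b=[cv2.imread(f'pics/{n}1.png') for n in('side','wrist')]
cv2.imwrite('pics/m1.png',cv2.resize(np.hstack([a,b]),(800,300)))
h=cv2.cvtColor(b,cv2.COLOR_BGR2HSV);m=((h[...,0]>55)&(h[...,0]<95)&(h[...,1]>90)&(h[...,2]<140)).astype(np.uint8)
k,l,st,c=cv2.connectedComponentsWithStats(m)
for i in range(1,k):
    if st[i,4]>300:print(c[i],st[i],plane('wrist',c[i],.094))
E
```

```text
clock: 3.3
position: [0.3801, -0.2547, 0.1817]
ee_rot: [-0.002, 0.116, 0.993, 0.002]
contact_force: [0.2, -0.2, 0.6]
width: -0.0001
gripper_force: 0.0
cap predicted [249.80559707 193.59015118]
[249.69161407 192.19206492] [ 232  173   37   39 1109] [ 0.38071067 -0.25954128  0.094     ]
```

View pics/m1.png

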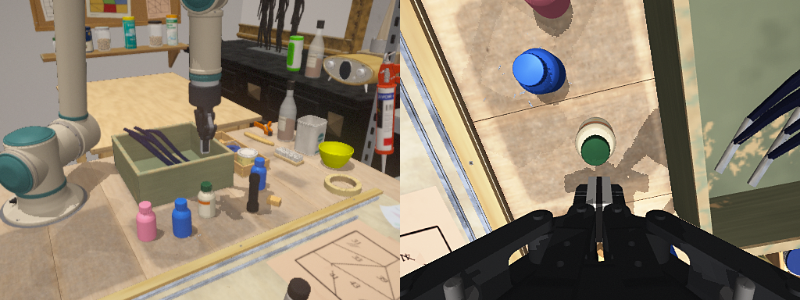

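The side view (left half) shows the shut fingertips at (207,150), directly above the green cap at (207,187). In the wrist view the cap sits within 2 px of its predicted place, so the estimate holds. I'll lower and dwell.

```bash
python3 -m crank '{"translation":[[-1,-2,15],[0,-2,20],[0,0,15],[0,0,4],[0,0,0],[0,0,0],[0,0,0],[0,0,0]],"roll":[0,0,0,0,0,0,0,0],"fingers":[0,0,0,0,0,0,0,0]}'; for i in 1 2; do python3 -m crank '{"translation":[[0,0,0],[0,0,0],[0,0,0],[0,0,0],[0,0,0],[0,0,0],[0,0,0],[0,0,0]],"roll":[0,0,0,0,0,0,0,0],"fingers":[0,0,0,0,0,0,0,0]}'; done;  python3 -m crank '{"translation":[[0,0,0],[0,0,0],[0,0,0],[0,0,0]],"roll":[0,0,0,0],"fingers":[0,0,0,0]}'
```

```text
clock: 4.2
position: [0.3815, -0.2612, 0.13]
ee_rot: [0.001, 0.116, 0.993, -0.0]
contact_force: [0.4, -0.0, -0.6]
width: -0.0002
gripper_force: 0.0
clock: 5.0
position: [0.3811, -0.2609, 0.1292]
ee_rot: [-0.0, 0.116, 0.993, 0.0]
contact_force: [-0.8, 0.1, -0.7]
width: -0.0
gripper_force: 0.0
clock: 5.8
position: [0.3811, -0.2609, 0.1292]
ee_rot: [-0.0, 0.116, 0.993, 0.0]
contact_force: [0.5, -0.3, 0.4]
width: 0.0004
gripper_force: 0.0
clock: 6.2
position: [0.3811, -0.2609, 0.1293]
ee_rot: [0.0, 0.116, 0.993, 0.0]
contact_force: [-0.3, 0.0, -0.3]
width: 0.0002
gripper_force: 0.0
```

```bash
python3 -m crank '{"translation":[[0,0,-20],[0,0,-35],[0,0,-40],[0,0,-15],[-10,30,0],[-10,30,0],[-10,30,0],[-10,30,0]],"roll":[0,0,0,0,0,0,0,0],"fingers":[0,0,0,0,0,0,0,0]}'; python3 -m crank '{"translation":[[-13,35,0],[-13,35,0],[-13,35,0],[-13,35,0],[-13,35,0],[-13,35,0],[-13,35,0],[-10,30,0]],"roll":[0,0,0,0,0,0,0,0],"fingers":[0,0,0,0,0,0,0,0]}';python3 -m crank '{"translation":[[0,0,0],[0,0,0]],"roll":[0,0],"fingers":[0,0]}'
python3 - <<'E'
from rig import manip,get_image
import cv2,numpy as np
from h import *
cv2.imwrite('pics/wrist2.png',get_image('wrist'))
c=camera_info('wrist')
print(cv2.projectPoints(np.array([[.615,.096,.04]]),np.array(c['rvec'],float),np.array(c['tvec'],float),np.array(c['mtx']),None)[0])
E
```

```text
clock: 7.0
position: [0.4481, -0.1524, 0.2394]
ee_rot: [0.0, 0.116, 0.993, -0.0]
contact_force: [0.4, -0.2, -0.6]
width: -0.0002
gripper_force: 0.0
clock: 7.8
position: [0.6104, 0.0927, 0.239]
ee_rot: [0.0, 0.116, 0.993, 0.0]
contact_force: [-0.0, -0.5, 0.0]
width: 0.0002
gripper_force: 0.0
clock: 8.0
position: [0.6093, 0.0913, 0.2387]
ee_rot: [-0.001, 0.115, 0.993, -0.0]
contact_force: [-0.7, 0.9, 0.7]
width: -0.0001
gripper_force: 0.0
[[[260.43491138 167.92163807]]]
```

View pics/wrist2.png

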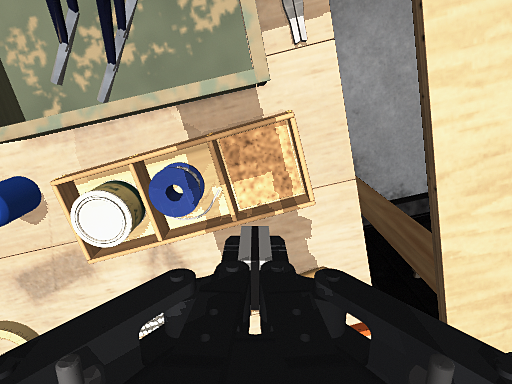

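The bay mouth spans (214–308, 118–217) in the wrist view. Its centre is near (262,168), which matches the prediction (260,168). I'll lower and dwell there.

```bash
python3 -m crank '{"translation":[[-2,3,20],[-2,3,30],[0,0,30],[0,0,30],[0,0,25],[0,0,20],[0,0,6],[0,0,0]],"roll":[0,0,0,0,0,0,0,0],"fingers":[0,0,0,0,0,0,0,0]}'; for i in 1 2 3; do python3 -m crank '{"translation":[[0,0,0],[0,0,0],[0,0,0],[0,0,0],[0,0,0],[0,0,0],[0,0,0],[0,0,0]],"roll":[0,0,0,0,0,0,0,0],"fingers":[0,0,0,0,0,0,0,0]}'; done
python3 - <<'E'
from rig import get_image
import cv2,numpy as np
cv2.imwrite('pics/end.png',cv2.resize(np.hstack([get_image('side'),get_image('wrist')]),(800,300)))
E
```

```text
clock: 8.85
position: [0.6138, 0.0948, 0.0778]
ee_rot: [-0.001, 0.117, 0.993, -0.0]
contact_force: [-0.3, 0.2, -0.1]
width: -0.0003
gripper_force: 0.0
clock: 9.65
position: [0.6147, 0.0958, 0.0782]
ee_rot: [-0.0, 0.116, 0.993, 0.0]
contact_force: [-0.6, -0.7, -0.9]
width: -0.0001
gripper_force: 0.0
clock: 10.45
position: [0.6147, 0.0958, 0.0783]
ee_rot: [0.0, 0.116, 0.993, 0.0]
contact_force: [0.4, -0.0, 0.6]
width: -0.0002
gripper_force: 0.0
clock: 11.25
position: [0.6147, 0.0958, 0.0783]
ee_rot: [0.0, 0.116, 0.993, 0.0]
contact_force: [0.4, 0.6, -0.2]
width: 0.0003
gripper_force: 0.0
```

View pics/end.png

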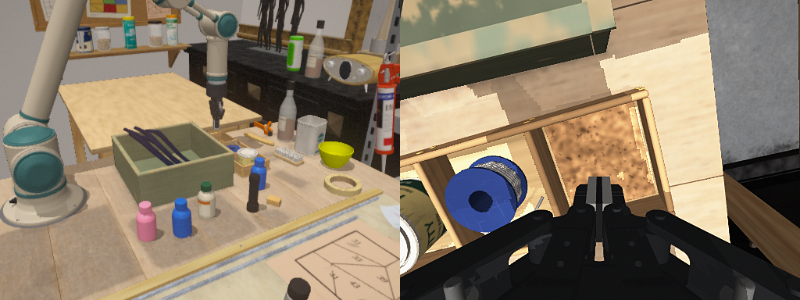

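The fingertips at (600,185) in the right half hang over the cork-mat bay, and the bottle, torch and block stand where they were in the side view. I'm handing the job in.

```bash
python3 -c "from rig import manip;print(manip.sign_off())"
```

```text
the job is handed in; nothing more can be done
None
```

I pointed just above the green-capped bottle's cap, then above the empty cork-mat bay, holding about two seconds at each, and handed the job in still pointing at the bay; I saw no sign of contact or of anything moved, and no verdict came back.

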